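# Lift the green-cell tray off its rail and hold it level

## Task

Two small trays of battery cells hang by hooks on the rail of the blue stand. Lift the tray with the two green cells straight up off the rail by its black grip until the whole tray is clearly higher than the rail, and keep it there, level and still, for three seconds with both cells lying in it; finish while still holding it up. Leave the other tray hanging with its orange cells, and do not disturb the things around.

Things in the scene. Friction and masses are not known exactly. Their poses are not given: they have to be found in the camera images.
- stand: Fixed stand, blue posts and feet, with a flat steel rail 330 mm long (along y), 5 mm thick, top 95 mm above the table; posts reach 112 mm. Origin: on the table below the rail's middle; y along the rail, x away from the robot. Two like trays hang on its robot side (-x), 150 to 200 mm apart, grips 36.5 mm ahead of the rail, undersides 37 mm above the table; either may be on the left.
- tray_green_grip (a point): Centre of the black grip block of the green-cell tray, 93 mm above the tray's origin: 14 mm thick along the tray's x, 44 mm wide along y, 50 mm high. Pinch it across its thickness, fingers pointing down.
- tray_green_hook (a point): Middle of the hook at the back of the green-cell tray: underside of its top, lying on the rail, 36.5 mm behind the grip, 58 mm above the tray's origin. A lip reaches 12.5 mm down behind the rail, flared 25 degrees outwards, 3 mm of play in front of the rail: the tray must rise straight up 15 mm to come free.
- tray_green: Open aluminium tray with two green cells, hung on the stand's rail; 62 (x) x 84 (y) mm, walls 13 mm high, about 0.22 kg empty. Origin: centre of its underside; z up, x towards the rail, away from the robot. A black upright grip stands in its middle, 68 to 118 mm above the origin; the cells reach up 24 mm. It is loose and can slide along the rail.
- tray_orange: Open aluminium tray with two orange cells, hung on the stand's rail; 62 (x) x 84 (y) mm, walls 13 mm high, about 0.22 kg empty. Origin: centre of its underside; z up, x towards the rail, away from the robot. A black upright grip stands in its middle, 68 to 118 mm above the origin; the cells reach up 24 mm. It is loose and can slide along the rail. To be left hanging.
- green_cell_1: Green battery cell, cylinder 21 mm across and 72 mm long, lying loose in front of the grip of the green-cell tray. Origin on its underside, mid-length; at the start its length runs along y of its tray.
- green_cell_2: Green battery cell, cylinder 21 mm across and 72 mm long, lying loose behind the grip of the green-cell tray. Origin on its underside, mid-length; at the start its length runs along y of its tray.
- orange_cell_1: Orange battery cell, cylinder 21 mm across and 72 mm long, lying loose in front of the grip of the orange-cell tray. Origin on its underside, mid-length; at the start its length runs along y of its tray.
- orange_cell_2: Orange battery cell, cylinder 21 mm across and 72 mm long, lying loose behind the grip of the orange-cell tray. Origin on its underside, mid-length; at the start its length runs along y of its tray.
- flux_bottle: White squeeze bottle with a red nozzle, 34 mm across, 98 mm tall, standing on the table to the right of the stand; bystander. Origin: centre of its underside.
- tape_amber: Roll of amber tape lying flat, 60 mm across, 12 mm high, left of the stand; bystander. Origin: centre of its underside.
Mind the look-alikes: they are no part of the job. What is shaped like the green_cell_2 but white is not meant.

How it is judged:
On the way, in this order (a step that is already met when the one before it is completed fails the run):
1. the tray with the green cells is lifted off the rail, both cells in it (z of tray_green in the frame of stand above 0.06 m and contact force between the fingers and tray_green above 1 N and distance between each of green_cell_1, green_cell_2 and tray_green below 0.035 m), for 0.1 s.
2. the whole tray is higher than the rail and is held there level and still for over two seconds (z of tray_green in the frame of stand above 0.099 m and angle between tray_green's own z axis and vertical below 0.13 rad and contact force between the fingers and tray_green above 1 N and contact force between tray_green and stand below 0.05 N and contact force between tray_green and tray_orange below 0.05 N and horizontal distance between tray_green and stand below 0.2 m and world x of tray_green below 0.58 m and linear speed of tray_green below 0.03 m/s and angular speed of tray_green below 0.25 rad/s and distance between each of green_cell_1, green_cell_2 and tray_green below 0.035 m), for 2.2 s.
At the end, for the whole second after the job is handed in: Green-cell tray held by the fingers alone above where it hung (within 0.2 m of the stand), underside 4 mm or more above the rail, within 7 degrees of level, under 30 mm/s, both green cells in it; the other tray and its cells, the bottle and the tape within 30 mm of their starts (all of step 2 and distance of each of tray_orange, flux_bottle, tape_amber from where it was at the start of the episode below 0.03 m and distance between each of orange_cell_1, orange_cell_2 and tray_orange below 0.04 m); the arm keeps its last pose, push and grip.
It fails at once if the green-cell tray is tipped more than 25 degrees (angle between tray_green's own z axis and vertical above 0.44 rad).
It fails at once if a green cell falls out of the tray (distance between any of green_cell_1, green_cell_2 and tray_green above 0.05 m).
It fails at once if the orange-cell tray, its cells, the bottle or the tape are disturbed (not (distance of tray_orange from where it was at the start of the episode below 0.03 m) or not (distance of flux_bottle from where it was at the start of the episode below 0.03 m) or not (distance of tape_amber from where it was at the start of the episode below 0.03 m) or not (distance between orange_cell_1 and tray_orange below 0.04 m) or not (distance between orange_cell_2 and tray_orange below 0.04 m)).
It also fails if it takes over 35 s, if anything falls off the work surface, if the arm or the gripper's body presses on something with over 40 N, if the wrist force passes 120 N, or if a joint passes its speed limit or range.

## Robot

A 6-joint arm with a two-finger parallel gripper is mounted at the origin on a cart in front of the work surface, level with it; the furniture and walls round the work are solid. World frame = base frame: x ahead of the robot, y to its left, z up, the work surface at z = 0. Lengths are in m, angles in rad, forces in N, time in s.
With the tool pointing down it reaches from about 0.35 to 0.775 m from the base axis. Payload 5.5 kg.
Tool frame: the origin (TCP) lies midway between the tips of the shut fingers; the grasp point (between the pads) lies 19 mm behind it; z points along the fingers, y is the line along which they close (so a half turn about z gives the same grasp; the last joint's range is limited). The gripper opens to 85 mm and grips with 20 to 120 N. Pads are 22 mm wide; open, the fingers measure 114 mm over their backs; the gripper's body (76 mm by 85 mm) begins 54 mm behind the grasp point. The pads swing forward as they close: fully open they stand 13 mm farther back than shut.
Start: joints at [1.024, 0.313, 0.046, 1.304, 0, 1.431], TCP at [0.228, 0.528, 0.231] pointing down, gripper open.
Joint ranges: [-2.76, 2.76], [-0.86, 1.69], [-1.03, 1.26], [-2.2, 2.34], [-1.47, 1.5], [-3.14, 3.14]. Speed limits (rad/s): [2.57, 2.57, 3.14, 3.14, 3.14, 3.14].

## Interface

Orientations are given as a rotation vector (axis times angle).
In Python, from plant import ctrl, open_jaws, gripper_close, inverse_kinematics, eyes, job_done, current_time_s, current_q, current_joint_vel, current_joint_efforts, current_ee_pos, current_tool_rot, current_wrist_force, current_ft_torque, current_opening, current_gripper_force gives the robot as it stands. Calls block until the motion is done:
- ctrl.reach(position, orientation): joint-space move of the TCP to a pose.
- ctrl.move_linear(position, ori=None, speed=0.15, contact_N=None): straight line of the TCP; ori=None keeps the orientation; speed is the mean speed in m/s. With contact_N (N) it stops when the force on the tool has changed by that much, and returns True; else False.
- ctrl.movej(angles): joint-space move.
- open_jaws() and gripper_close(effort=None): open the fingers fully, or close them until they stop; effort is the grip in N (None keeps the last).
- ctrl.pause(seconds).
- inverse_kinematics(position, orientation): joint angles nearest the present ones, or None.
- eyes.get_image(name): name is "scene" or "top" or "wrist"; returns a dict with "frame" (420x560x3 uint8, blue, green, red), "mtx" (3x3 intrinsics, pixels), "T" (4x4, takes a point from camera to world coordinates). Camera axes: x right, y down, z forward; pixel columns grow to the right and rows downward; lengths in m; the calibration is good to about 2 mm. A picture is of the moment at which its call begins. There is no depth.
A pose or a line that the arm cannot do raises ctrl.MotionError and nothing moves.
- job_done(): hands the job in; it is judged then, once.
Readings, each from a call of its own:
- current_time_s(): time.
- current_q(): joint angles.
- current_joint_vel(): joint speeds.
- current_joint_efforts(): joint torques, N m.
- current_ee_pos(): TCP position.
- current_tool_rot(): TCP orientation.
- current_wrist_force(): force on the tool from outside, world axes, zero at the start.
- current_ft_torque(): the same for the moment, N m.
- current_opening(): finger opening in m.
- current_gripper_force(): force on a finger pad.
Only numpy, scipy, OpenCV 4.12 (cv2) and the standard library are available. Lean on these libraries where they do the work, as an engineer would, in place of code of your own. Each camera call takes 0.05 s, during which the arm holds its last target. There are 200 camera calls.

## Working session

There is one attempt and no reset: what is moved stays moved. The work goes in short steps, each a Python script; the robot and the scene stay as the last script left them, time stands still between calls to the robot, and variables do not carry over. Pictures are saved under pics/ and viewed, at most 10 in all, crops included, and the job is handed in when it is done.

```bash
mkdir -p pics; python3 - <<'E'
from plant import *
import cv2,numpy as np
np.set_printoptions(precision=4,suppress=True)
for n in ("scene","top"):
    d=eyes.get_image(n); cv2.imwrite(f"pics/{n}0.png",d["frame"]); np.savez(f"pics/{n}0.npz",mtx=d["mtx"],T=d["T"]); print(n,d["mtx"],d["T"])
print(current_time_s(),current_tool_rot(),current_ee_pos())
E
```

```text
scene [[525.3118   0.     279.74  ]
 [  0.     525.3118 220.0889]
 [  0.       0.       1.    ]] [[ 0.7539 -0.3855  0.532  -0.4152]
 [-0.657  -0.4416  0.6111 -1.1074]
 [-0.0007 -0.8102 -0.5862  1.0965]
 [ 0.      0.      0.      1.    ]]
top [[382.8065   0.     280.2928]
 [  0.     382.8065 207.8584]
 [  0.       0.       1.    ]] [[ 0.0065 -0.9991  0.0409  0.4386]
 [-0.9998 -0.0057  0.0179 -0.0718]
 [-0.0177 -0.041  -0.999   1.1292]
 [ 0.      0.      0.      1.    ]]
0.1 [-0.6345 -3.0763  0.0024] [0.2273 0.5277 0.2305]
```

View pics/scene0.png

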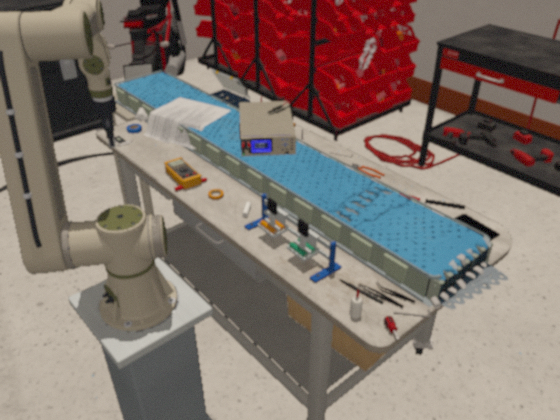

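View pics/top0.png

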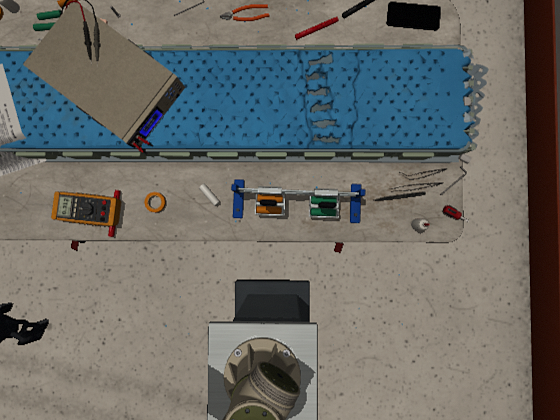

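The scene view shows the orange tray at about (272,226) and the green tray at about (302,248). In the top view they are at (270,204) and (324,204), with a loose white cell, the look-alike, at (208,194). The right-hand tray has the green cells, so it is the target. I'll confirm that in an enlarged crop.

```bash
python3 - <<'E'
import cv2
a=cv2.imread("pics/top0.png")[170:230,225:375]
cv2.imwrite("pics/topc.png",cv2.resize(a,None,fx=5.3,fy=5.3,interpolation=cv2.INTER_CUBIC))
E
```

```text
(no output)
```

View pics/topc.png

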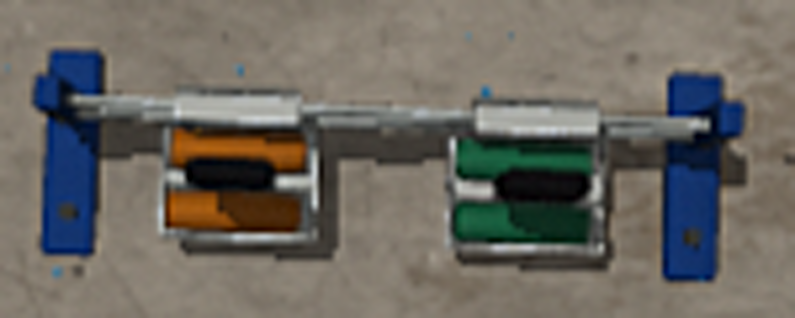

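```bash
cat > h.py <<'E'
import numpy as np
def px2w(u,v,z,mtx,T):
    r=T[:3,:3]@np.linalg.solve(mtx,[u,v,1.]); o=T[:3,3]
    return o+r*(z-o[2])/r[2]
E
python3 - <<'E'
import numpy as np
from h import *
np.set_printoptions(precision=4,suppress=True)
c=np.load("pics/top0.npz")
f=lambda u,v,z:px2w(225+(u+.5)/5.3-.5,170+(v+.5)/5.3-.5,z,c["mtx"],c["T"])
L=f(68,103,.095);R=f(710,125,.095);print("rail",L,R,np.linalg.norm(L-R),"yaw",np.arctan2((R-L)[0],-(R-L)[1])*-1)
for n,p in dict(gtop=(543,186,.155),otop=(230,174,.155),hookL=(475,120,.098),hookR=(600,120,.098),trayc=(528,192,.05)).items(): print(n,f(*p))
E
```

```text
rail [0.5315 0.0635 0.095 ] [ 0.5218 -0.2642  0.095 ] 0.3278683277576109 yaw 0.029401046163727
gtop [ 0.4873 -0.1732  0.155 ]
otop [ 0.4922 -0.0228  0.155 ]
hookL [ 0.5235 -0.1445  0.098 ]
hookR [ 0.5239 -0.2079  0.098 ]
trayc [ 0.4893 -0.1761  0.05  ]
```

The target is confirmed: green cells are in the right tray, with its grip at crop pixel (543,186), and orange cells are in the left tray. The grip is near (0.488, -0.174) and the stand yaw is about -0.03 rad. I'll hover and check with the wrist camera.

```bash
cat >> h.py <<'E'
from scipy.spatial.transform import Rotation as Ro
def down(yaw,s=1):
    y=s*np.array([np.cos(yaw),np.sin(yaw),0]); z=np.array([0,0,-1.])
    return Ro.from_matrix(np.c_[np.cross(y,z),y,z]).as_rotvec()
E
python3 - <<'E'
from plant import *
from h import *
import cv2
np.set_printoptions(precision=4,suppress=True)
P=[.488,-.174,.26]
best=None
for s in (1,-1):
    q=inverse_kinematics(P,down(-.03,s)); print(s,q)
    if q is not None and (best is None or abs(q[5])<abs(best[1][5])): best=(s,q)
ctrl.reach(P,down(-.03,best[0])); print(best[0],current_ee_pos(),current_time_s())
d=eyes.get_image("wrist"); np.savez("pics/w1.npz",mtx=d["mtx"],T=d["T"]); cv2.imwrite("pics/w1.png",d["frame"]); print(d["T"])
E
```

```text
1 [-0.4975  0.1954 -0.0392  1.3361  0.      1.1033]
-1 [-0.4975  0.1954 -0.0392  1.3361 -0.     -2.0383]
1 [ 0.4882 -0.1733  0.26  ] 2.75
[[ 0.9996 -0.0276 -0.0071  0.4904]
 [-0.0285 -0.9647 -0.2619 -0.1078]
 [ 0.0004  0.262  -0.9651  0.403 ]
 [ 0.      0.      0.      1.    ]]
```

View pics/w1.png

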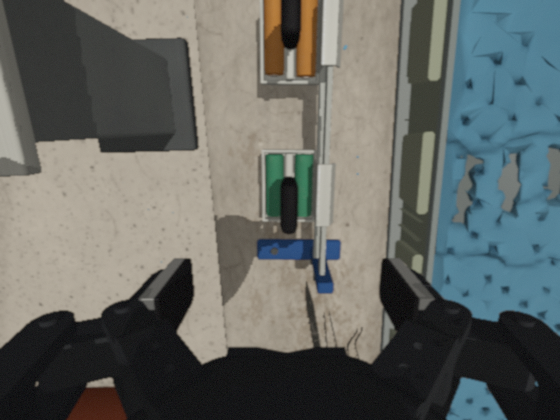

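The wrist view shows the green tray with its grip at columns 281–297 (axis about 289), its far end at row 234, and the rail to its right. Next I'll project the model grip to compare.

```bash
python3 - <<'E'
from h import *
np.set_printoptions(precision=4,suppress=True)
c=np.load("pics/w1.npz")
print(c["mtx"][0])
for n,(u,v,z) in dict(gTopEndAxis=(289,234,.155),edgeL=(280.5,220,.155),edgeR=(297.5,220,.155),hook1=(324,165,.098),hook2=(324,226,.098),rail1=(327.5,70,.095),rail2=(322.5,272,.095),trayL=(262,152,.05),trayR=(314,152,.05),trayBL=(264,220,.05)).items(): print(n,px2w(u,v,z,c["mtx"],c["T"]))
E
```

```text
[310.7108   0.     286.1773]
gTopEndAxis [ 0.4903 -0.1957  0.155 ]
edgeL [ 0.4836 -0.1832  0.155 ]
edgeR [ 0.4977 -0.1836  0.155 ]
hook1 [ 0.5264 -0.1455  0.098 ]
hook2 [ 0.5266 -0.2083  0.098 ]
rail1 [ 0.5297 -0.0593  0.095 ]
rail2 [ 0.5255 -0.2617  0.095 ]
trayL [ 0.4626 -0.135   0.05  ]
trayR [ 0.5209 -0.1366  0.05  ]
trayBL [ 0.4611 -0.2145  0.05  ]
```

```bash
python3 - <<'E'
from plant import *
from h import *
import cv2
np.set_printoptions(precision=3,suppress=True)
X,Y=.4893,-.175
o=down(-.03)
ctrl.move_linear([X,Y,.26],o,speed=.1)
print(ctrl.move_linear([X,Y,.111],o,speed=.08,contact_N=6),current_ee_pos(),current_wrist_force())
gripper_close(60); ctrl.pause(.3)
print(current_opening(),current_gripper_force(),current_wrist_force(),current_ft_torque(),current_ee_pos(),current_time_s())
d=eyes.get_image("wrist"); np.savez("pics/w2.npz",mtx=d["mtx"],T=d["T"]); cv2.imwrite("pics/w2.png",d["frame"])
E
```

```text
False [ 0.49  -0.175  0.111] [-1.065  0.241 -0.738]
0.013527293999219599 58.63924741744995 [ 5.205  0.606 -1.242] [ 0.123 -1.12  -0.171] [ 0.49  -0.175  0.111] 6.0167
```

View pics/w2.png

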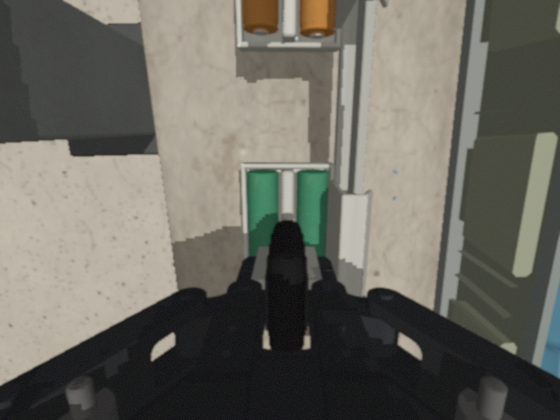

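The grip is held between the pads at 13.5 mm opening with 59 N. There is a +6 N change along x, so the lip is pressing on the rail. I'll relieve that with small steps in x before lifting.

```bash
python3 - <<'E'
from plant import *
from h import *
np.set_printoptions(precision=3,suppress=True)
p=np.array(current_ee_pos()); cmd=np.array([.4893,-.175,.111])
for i in range(5):
    f=np.array(current_wrist_force()); print(cmd[0],f,current_ft_torque())
    if f[0]<0.3: break
    cmd[0]+=.0006; ctrl.move_linear(cmd,speed=.01); ctrl.pause(.15)
for i in range(3):
    cmd[2]+=.003
    print(ctrl.move_linear(cmd,speed=.02,contact_N=12)); ctrl.pause(.1)
    print(cmd,current_wrist_force(),current_ft_torque(),current_opening())
print(current_time_s())
E
```

```text
0.4893 [ 5.401  1.241 -1.894] [ 0.194 -1.154 -0.077]
0.4899 [ 3.566 -0.139  1.247] [ 0.112 -0.807 -0.105]
0.4905 [-0.989  0.884  5.626] [ 0.001 -0.239 -0.063]
False
[ 0.49  -0.175  0.114] [-0.662 -0.704 -2.016] [-0.004 -0.036  0.04 ] 0.013139927684179698
False
[ 0.49  -0.175  0.117] [ 0.134  0.122 -3.239] [-0.075  0.121 -0.003] 0.013272210596917957
False
[ 0.49  -0.175  0.12 ] [-1.563 -0.194 -3.24 ] [-0.05   0.311 -0.069] 0.013539559855798156
8.0667
```

It's free: only about 3.2 N of weight and no side load. I'll continue the lift.

```bash
python3 - <<'E'
from plant import *
from h import *
import cv2
np.set_printoptions(precision=3,suppress=True)
for z in (.135,.195):
    print(ctrl.move_linear([.4905,-.175,z],speed=.035,contact_N=12)); print(current_ee_pos(),current_wrist_force(),current_ft_torque())
ctrl.pause(3.2)
print(current_ee_pos(),current_wrist_force(),current_opening(),current_gripper_force(),current_time_s())
a=eyes.get_image("wrist")["frame"]; b=eyes.get_image("scene")["frame"][180:290,220:360]
cv2.imwrite("pics/f.png",np.hstack([cv2.resize(a,(400,300)),cv2.resize(b,(382,300),interpolation=cv2.INTER_CUBIC)]))
E
```

```text
False
[ 0.491 -0.175  0.135] [ 0.44   0.597 -3.129] [ 0.005 -0.044 -0.004]
False
[ 0.49  -0.175  0.195] [ 1.212 -0.303 -3.839] [ 0.032 -0.004  0.018]
[ 0.49  -0.175  0.195] [ 0.048 -0.235 -3.11 ] 0.013292547333200849 58.541375398635864 13.7083
```

View pics/f.png

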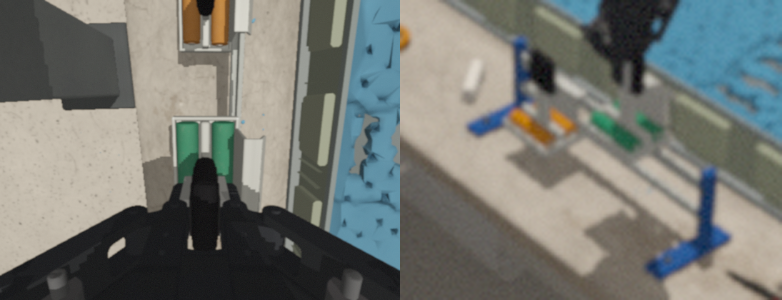

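The green tray is held above the rail with both cells lying in it, and the orange tray still hangs on the rail. I'm handing it in.

```bash
python3 -c "
from plant import *
print(job_done())"
```

```text
the job is handed in; nothing more can be done
None
```

I lifted the green-cell tray straight up off the rail until its underside was about 26 mm above it, held it there level for over three seconds with both cells in it, and handed the job in while still holding it; the orange tray was still hanging in the last picture, and no verdict came back.

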